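# Set the sliding leg of a display stand to its mark and squeeze its cam lever shut

## Robot

A 6-joint arm with a two-finger parallel gripper is mounted at the origin on a cart in front of the work surface, level with it; the furniture and walls round the work are solid. World frame = base frame: x ahead of the robot, y to its left, z up, the work surface at z = 0. Lengths are in m, angles in rad, forces in N, time in s.
With the tool pointing down it reaches from about 0.35 to 0.975 m from the base axis. Payload 4.9 kg.
Tool frame: the origin (TCP) lies midway between the tips of the shut fingers; the grasp point (between the pads) lies 19 mm behind it (grip_depth is the distance from the TCP to the grasp point, in m); z points along the fingers, y is the direction in which the jaws open and shut (so a half turn about z gives the same grasp; the last joint's range is limited). The gripper opens to 85 mm and grips with 20 to 120 N. Pads are 22 mm wide; open, the fingers measure 114 mm over their backs; the gripper's body (76 mm by 85 mm) begins 54 mm behind the grasp point. The pads swing forward as they close: fully open they stand 13 mm farther back than shut.
Start: joints at [-1.258, 0.053, 1.613, -0, 1.476, -0.119], TCP at [0.262, -0.568, 0.203] pointing down, gripper open.
Joint ranges: [-3.01, 3.01], [-1.01, 2.22], [0.06, 2.58], [-1.02, 4.17], [0.09, 2.62], [-3.14, 3.14]. Speed limits (rad/s): [2.57, 2.57, 3.14, 3.14, 3.14, 3.14].

## Interface

Orientations are given as [roll, pitch, yaw] about the fixed x, y, z axes, in that order (R = Rz(yaw) Ry(pitch) Rx(roll)).
In Python, from workcell import get_state, read_camera, get_calibration, sign_off, grip_depth gives the robot as it stands.
- The arm moves only by the shell command python3 -m handwheel 'ROWS' [FORCE]. ROWS is JSON, a list of rows, each an object with "dp": the shift along the world's x, y, z in units of 25 mm (1.0 is 25 mm), a list of three; "turn": the turn, a rotation vector about the world's x, y, z in degrees, a list of three; "fingers": the closure, from -1 (fully open) to 1 (shut), so that 0 is half open. In form: [{"dp": [tx, ty, tz], "turn": [rx, ry, rz], "fingers": fingers}, ...]. A call has 1 to 10 rows; each row shifts and turns the pose as measured when the row begins; what a row does not reach is not made up. A row lasts 1/12 s, in which the tool goes at most 41.7 mm and 7.16 degrees, less where a joint would pass 70% of its speed; a pose out of reach is approached as far as the arm can. A call is refused whole if a number of a shift passes 1 or a number of a turn 7.16, either way. A call with a gripper value outside its range is refused whole. The fingers move at their own pace and stop on an object; FORCE is the grip in N (left out, the last holds). Time passes only in rows, so rows that do not move let the fingers close. It gives the time, the measured TCP pose, the force and the opening at its end, in the units of the state.
- get_state(): the state, without advancing time (a new reading comes with each control period).
- read_camera(name): name is "scene" or "top"; returns the picture (384x512x3 uint8, red, green, blue); there is no depth.
- get_calibration(name): a dict with "K" (3x3 intrinsics, pixels), "R" (3x3) and "t" (3): a world point X has camera coordinates R X + t. Camera axes: x right, y down, z forward; pixel columns grow to the right and rows downward; lengths in m; the calibration is good to about 2 mm. A picture is of the moment at which its call begins. get_calibration takes no time and is no camera call.
- sign_off(): hands the job in, once; it reports no verdict.
The state is a dict: "time": time; "q": joint angles; "joint_vel": joint speeds; "joint_efforts": joint torques, N m; "eef_pos": TCP position; "orientation": TCP orientation; "wrist_force": force on the tool from outside, world axes, zero at the start; "moment": the same for the moment, N m; "grip_width": finger opening in m.
Only numpy, scipy, OpenCV 4.12 (cv2) and the standard library are available. Lean on these libraries where they do the work, as an engineer would, in place of code of your own. Each camera call takes 0.05 s, during which the arm holds its last target.

## Task

Draw the sliding leg of the white display stand out along its rail, against its spring, until its pointer stands over the red mark, with the yellow cam lever still open. Hold the leg there a moment, then squeeze the lever fully closed against the leg without letting the leg leave the mark. Finish while still gripping leg and lever together at the mark (let go and the spring draws the leg back), and leave the tin and the rolls where they are.

Things in the scene. Friction and masses are not known exactly. Their poses are not given: they have to be found in the camera images.
- stand: Display stand, fixed to the worktop. Aluminium rail 30 wide (x), 260 long (y), 16 high, on two black cross feet; upright fixed white plate (110 x 5 mm, top at z 83 mm) at its +y end. Origin: on the worktop under the middle of the rail; y runs along the rail, the way the leg is drawn out; z up. Its place and its yaw (up to 0.3 rad either way) vary.
- leg: The white sliding leg: an upright plate across the rail, 110 wide (x -55 to 55), 5 thick (y -2.5 to 2.5), z 30 to 83 mm, and behind it an upright web, 10 thick (x -5 to 5), y -72.5 to -2.5, z 30 to 75 mm. It stands on a black carriage, 44 wide, y -77 to 3, top at z 31 mm. Origin: on the worktop under the middle of the plate; axes as the stand's.
- lever: The yellow cam lever, on the -x side of the web, pivoted on the carriage about an upright pin at leg x -12.5, y -64.5 mm. Closed it lies flat on the web, tip towards the plate: 10 thick (leg x -15 to -5), reaching to leg y -6.5, z 37 to 69 mm. Open, its tip stands 17 to 20 mm farther out in -x. Origin: on the pin, at worktop height; its y runs along the lever.
- leg_pointer (a point): Point on the middle of the leg's plate, 55 mm above the worktop. The small white pointer under the plate's -x side shows the same y. Axes as the stand's.
- mark (a point): Where the leg_pointer must come: directly above the white line on the red clip (14 x 8 x 14 mm) that sits at the rail's -x side (28 mm out), but taken at the rail's middle, 55 mm above the worktop. Axes as the stand's. 50 to 95 mm from the leg's home; varies.
- grip_spot (a point): Middle of the 20 mm thickness of web and closed lever (leg x -5), 17.5 mm behind the plate's -y face, 55 mm above the worktop. Moves with the leg. A grip here closes along the stand's x: one finger on the bare +x face of the web, one on the lever. Axes as the stand's.
- leg_slide (a joint): How far the leg is drawn out, m: 0 home, stop at 0.125. A spring draws it home with about 2.6 N at 0 and 3.8 N at 0.1, at all times: in this unloaded stand the lever does not hold it alone. Fingers astride web and lever draw it out by pushing their edges on the plate's -y face.
- cam (a joint): Angle of the lever, rad: 0 closed (flat on the web), 0.28 to 0.36 at the start, stop at 0.40. It stays where it is left; about 3 N near its tip moves it.
- small_tin: Green and gold tin, 75 mm across, 58 high, bystander, loose. Origin: underside.
- tape_roll: Roll of brown tape, 94 mm across, 48 high, bystander, loose. Origin: underside.
- label_roll: Roll of white labels, 61 mm across, 40 high, bystander, loose. Origin: underside.

How it is judged:
On the way, in this order (a step that is already met when the one before it is completed fails the run):
1. the leg's pointer stands within 5 mm of the mark along the rail, with the lever still open (over 0.2 rad) (y of leg_pointer in the frame of mark between -0.005 and 0.005 m and value of joint cam above 0.2 rad), for 0.3 s.
2. the lever is closed (under 0.06 rad) with the leg within 5 mm of the mark, both gripped by the fingers (y of leg_pointer in the frame of mark between -0.005 and 0.005 m and value of joint cam below 0.06 rad and contact force between the fingers and leg_web above 2 N and contact force between the fingers and lever above 2 N), for 0.3 s.
At the end, for the whole second after the job is handed in: The leg's pointer is within 5 mm of the mark along the rail, the lever is closed (under 0.06 rad), and the fingers press on both the web of the leg and the lever (over 2 N each), all through the last second (all of step 2); the arm keeps its last pose, push and grip.
It fails at once if the lever is closed (under 0.1 rad) while the leg is more than 8 mm from the mark (value of joint cam below 0.1 rad and not (y of leg_pointer in the frame of mark between -0.008 and 0.008 m)).
It fails at once if the tin is moved more than 20 mm (distance of small_tin from where it was at the start of the episode above 0.02 m).
It fails at once if the tape roll is moved more than 20 mm (distance of tape_roll from where it was at the start of the episode above 0.02 m).
It fails at once if the label roll is moved more than 20 mm (distance of label_roll from where it was at the start of the episode above 0.02 m).
It also fails if it takes over 38 s, if anything falls off the work surface, if the arm or the gripper's body presses on something with over 40 N, if the wrist force passes 120 N, or if a joint passes its speed limit or range.

## Working session

There is one attempt and no reset: what is moved stays moved. The work goes in short steps, Python scripts to look and compute and a shell command to move; the robot and the scene stay as the last step left them, time stands still between calls to the robot, and variables do not carry over. Pictures are saved under pics/ and viewed, and the job is handed in when it is done.

```bash
mkdir -p pics; ls
python3 - <<'E'
from workcell import *
import cv2
for n in("scene","top"):
    im=read_camera(n); cv2.imwrite(f"pics/{n}0.png",im[:,:,::-1])
    c=get_calibration(n); print(n,c)
print(get_state(),grip_depth)
E
```

```text
pics
scene {'K': array([[415.4343791 ,   0.        , 255.26073434],
       [  0.        , 415.4343791 , 186.43225475],
       [  0.        ,   0.        ,   1.        ]]), 'R': array([[-0.99977783,  0.02064778, -0.00423733],
       [ 0.01264095,  0.42648028, -0.90440852],
       [-0.01686689, -0.90426116, -0.42664654]]), 't': array([0.54995023, 0.19022487, 0.74238879])}
top {'K': array([[443.06336728,   0.        , 254.56661553],
       [  0.        , 443.06336728, 187.76074981],
       [  0.        ,   0.        ,   1.        ]]), 'R': array([[ 0.02148004, -0.99970127, -0.0116606 ],
       [-0.99018841, -0.01966193, -0.13834857],
       [ 0.13807797,  0.01451792, -0.99031495]]), 't': array([-0.30790818,  0.56489126,  0.86333534])}
{'time': 0.1, 'q': array([-1.25802832e+00,  5.32895528e-02,  1.61418238e+00,  3.44464162e-05,
        1.47602734e+00, -1.19003585e-01]), 'joint_vel': array([-1.49391377e-05, -1.24091686e-03, -3.17741802e-03, -6.23937512e-04,
       -4.60720616e-04, -9.20383157e-04]), 'joint_efforts': array([ 5.52636993e-04, -3.94902778e+01, -3.71362352e+01, -9.30392957e-05,
        3.93618320e-03, -4.23523105e-06]), 'eef_pos': array([ 0.26136143, -0.56702863,  0.20137148]), 'orientation': array([-3.13970359e+00, -2.60402225e-04,  4.31768054e-01]), 'wrist_force': array([-0.00964725, -0.19255752, -0.60026791]), 'moment': array([0.0103944 , 0.00306539, 0.03141062]), 'grip_width': 0.08502412054185668} 0.0187
```

View pics/scene0.png

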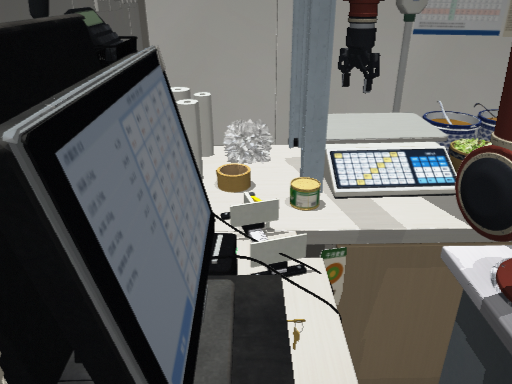

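View pics/top0.png

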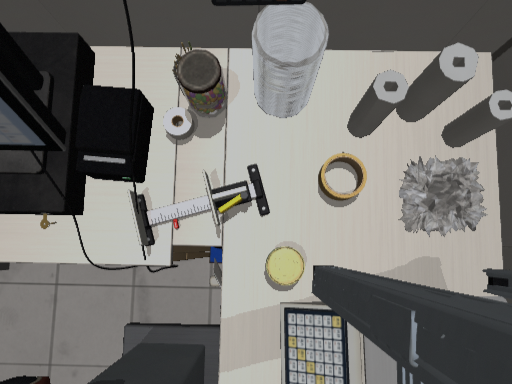

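Run:
```python
import cv2
im=cv2.imread("pics/top0.png")
c=im[150:260,120:280]; cv2.imwrite("pics/c1.png",cv2.resize(c,None,fx=5,fy=5,interpolation=cv2.INTER_CUBIC))
im=cv2.imread("pics/scene0.png")
c=im[170:290,200:350]; cv2.imwrite("pics/c2.png",cv2.resize(c,None,fx=5,fy=5,interpolation=cv2.INTER_CUBIC))
```

```text
(no output)
```

View pics/c1.png

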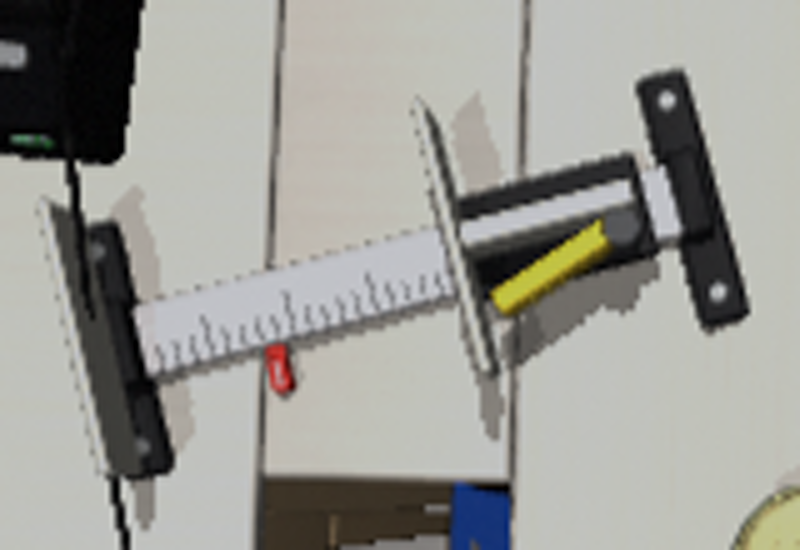

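View pics/c2.png

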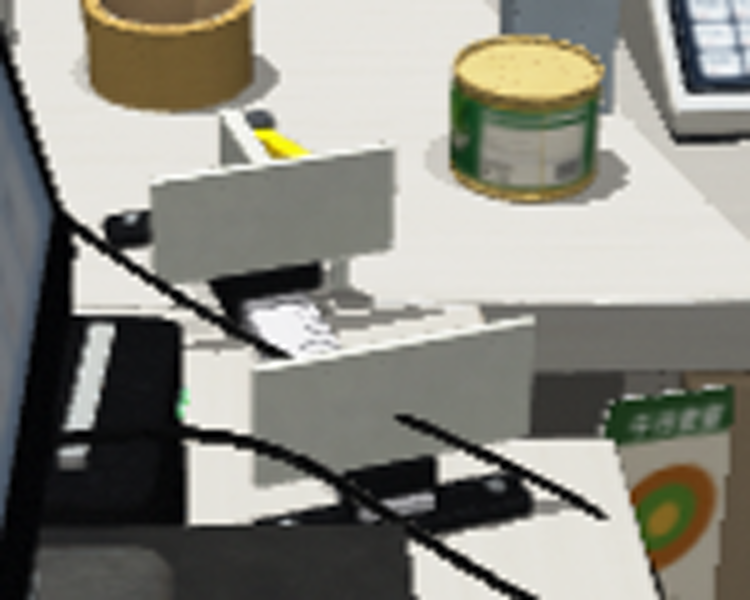

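```bash
cat > h.py <<'E'
import numpy as np, cv2
from workcell import *
def proj(n,X):
    c=get_calibration(n); p=(np.atleast_2d(X)@c["R"].T+c["t"])@c["K"].T; return p[:,:2]/p[:,2:]
def ray(n,uv,z):
    c=get_calibration(n); C=-c["R"].T@c["t"]; d=c["R"].T@np.linalg.inv(c["K"])@np.r_[uv,1]; return C+d*(z-C[2])/d[2]
def S(p,X):
    X=np.atleast_2d(X); c,s=np.cos(p[2]),np.sin(p[2]); return np.c_[p[0]+c*X[:,0]-s*X[:,1],p[1]+s*X[:,0]+c*X[:,1],X[:,2]]
E
python3 - <<'E'
from h import *
from scipy.optimize import least_squares
un=lambda a:(np.array(a,float)+.5)/5-.5+[120,150]
for n in("top","scene"):
    c=get_calibration(n); print(n,-c["R"].T@c["t"])
# world quick
for nm,uv,z in [("legtop+",(418,98),.083),("legtop-",(490,372),.083),("fix+",(42,200),.083),("fix-",(105,475),.083),("web",(632,192),.075),("pin",(622,228),.07),("clip",(280,370),.014),("foot",(692,200),.01),("railL+",(138,308),.016),("railL-",(160,380),.016),("railR+",(435,228),.016),("railR-",(455,298),.016),("levertip",(500,302),.069)]:
    print(nm,ray("top",un(uv),z).round(4))
for nm,uv,z in [("leg+",(152,185),.083),("leg-",(393,147),.083),("leg+b",(158,285),.03),("leg-b",(392,250),.03)]:
    print(nm,ray("scene",(np.array(uv)+.5)/5-.5+[200,170],z).round(4))
E
```

```text
top [ 0.44675506 -0.30924318  0.9295354 ]
scene [0.55994522 0.57883094 0.49110892]
legtop+ [ 0.5992 -0.1962  0.083 ]
legtop- [ 0.4935 -0.2278  0.083 ]
fix+ [ 0.5563 -0.0521  0.083 ]
fix- [ 0.4514 -0.0826  0.083 ]
web [ 0.5651 -0.28    0.075 ]
pin [ 0.5515 -0.2763  0.07  ]
clip [ 0.4964 -0.1342  0.014 ]
foot [ 0.5712 -0.303   0.01  ]
railL+ [ 0.5207 -0.0744  0.016 ]
railL- [ 0.4911 -0.0851  0.016 ]
railR+ [ 0.5565 -0.1964  0.016 ]
railR- [ 0.5275 -0.2058  0.016 ]
levertip [ 0.5216 -0.2294  0.069 ]
leg+ [ 0.5986 -0.189   0.083 ]
leg- [ 0.4955 -0.221   0.083 ]
leg+b [ 0.5979 -0.1967  0.03  ]
leg-b [ 0.4947 -0.2241  0.03  ]
```

Run:
```python
import cv2
im=cv2.imread("pics/top0.png")
c=im[220:384,250:512]; cv2.imwrite("pics/c3.png",cv2.resize(c,None,fx=3,fy=3,interpolation=cv2.INTER_CUBIC))
im=cv2.imread("pics/scene0.png")
c=im[0:220,210:512]; cv2.imwrite("pics/c4.png",cv2.resize(c,None,fx=2.6,fy=2.6,interpolation=cv2.INTER_CUBIC))
from h import *
for uv,z in [((343,180),.0),((285,266),.058),((178,123),.04),((318,280),0),((345,310),0)]: print(uv,ray("top",uv,z).round(3))
print(ray("scene",(313,177),0))
print(proj("top",[[.261,-.567,.2]]),proj("scene",[[.261,-.567,.2],[0,0,.1]]))
```

```text
(343, 180) [ 0.597 -0.483  0.   ]
(285, 266) [ 0.416 -0.359  0.058]
(178, 123) [ 0.703 -0.135  0.04 ]
(318, 280) [ 0.388 -0.43   0.   ]
(345, 310) [ 0.329 -0.485  0.   ]
[ 3.71437856e-01 -5.21329864e-01  5.55111512e-17]
[[422.18056655 373.10420975]] [[353.81136183 104.73665264]
 [581.52102296 245.6751867 ]]
```

View pics/c3.png

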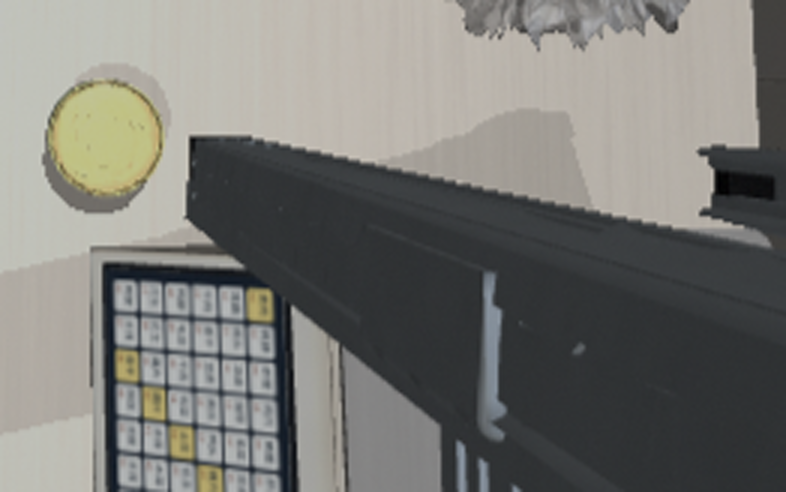

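View pics/c4.png

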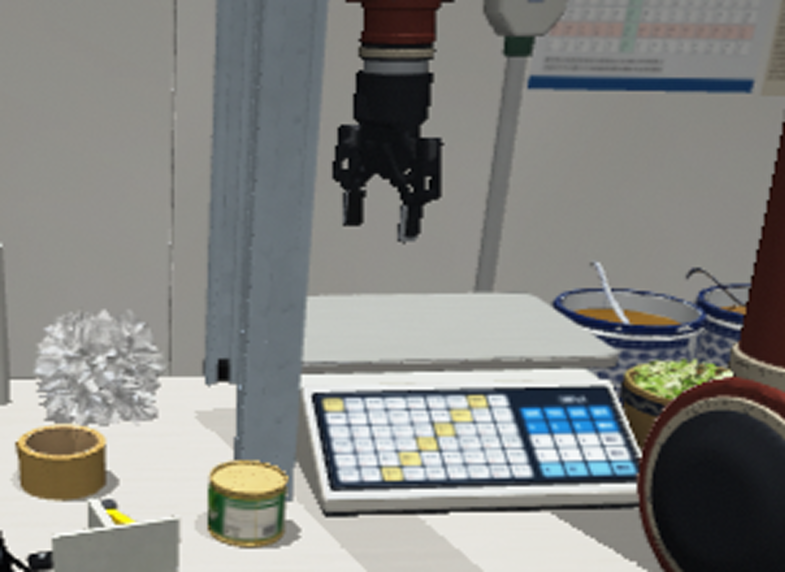

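Run:
```python
from h import *
for z in(0,.1,.2,.3,.4,.5): print(z,"mon",ray("top",(95,33),z).round(3)[:2],ray("top",(85,213),z).round(3)[:2],"scene",ray("scene",(155,50),z).round(3)[:2] if abs(z-.49)>.05 else 0,ray("scene",(213,212),z).round(2)[:2],"box",ray("top",(150,115),z).round(3)[:2],ray("top",(137,181),z).round(3)[:2],ray("scene",(236,236),z).round(3)[:2])
```

```text
0 mon [0.919 0.069] [0.515 0.061] scene [ 1.401 -3.428] [ 0.65 -0.32] box [ 0.732 -0.065] [ 0.586 -0.045] [ 0.588 -0.206]
0.1 mon [0.868 0.028] [0.508 0.021] scene [ 1.23  -2.612] [ 0.63 -0.14] box [ 0.701 -0.091] [ 0.571 -0.073] [ 0.583 -0.046]
0.2 mon [ 0.817 -0.013] [ 0.501 -0.019] scene [ 1.059 -1.796] [0.61 0.05] box [ 0.67  -0.117] [ 0.556 -0.102] [0.577 0.113]
0.3 mon [ 0.766 -0.053] [ 0.493 -0.058] scene [ 0.887 -0.98 ] [0.59 0.23] box [ 0.64  -0.144] [ 0.541 -0.13 ] [0.571 0.273]
0.4 mon [ 0.716 -0.094] [ 0.486 -0.098] scene [ 0.716 -0.165] [0.58 0.41] box [ 0.609 -0.17 ] [ 0.526 -0.159] [0.565 0.433]
0.5 mon [ 0.665 -0.135] [ 0.479 -0.138] scene 0 [0.56 0.6 ] box [ 0.578 -0.196] [ 0.511 -0.187] [0.559 0.593]
```

Run:
```python
import cv2
im=cv2.imread("pics/top0.png")
c=im[0:240,0:170]; cv2.imwrite("pics/c5.png",cv2.resize(c,None,fx=2.5,fy=2.5,interpolation=cv2.INTER_CUBIC))
```

```text
(no output)
```

View pics/c5.png

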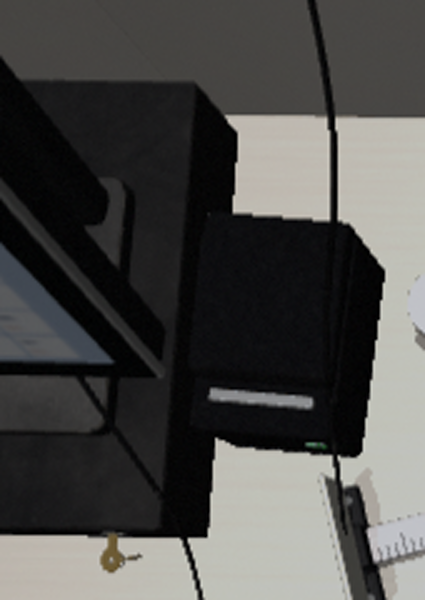

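```bash
python3 -m handwheel '[{"dp":[-0.28,0.95,0.1],"turn":[0,0,0],"fingers":-1},{"dp":[-0.28,0.95,0.1],"turn":[0,0,0],"fingers":-1},{"dp":[-0.28,0.95,0.1],"turn":[0,0,0],"fingers":-1},{"dp":[-0.28,0.95,0.1],"turn":[0,0,0],"fingers":-1},{"dp":[-0.28,0.95,0.1],"turn":[0,0,0],"fingers":-1},{"dp":[-0.28,0.95,0.1],"turn":[0,0,0],"fingers":-1},{"dp":[-0.28,0.95,0.1],"turn":[0,0,0],"fingers":-1}]' 30
```

```text
time: 0.68
eef_pos: [0.2097, -0.3944, 0.2117]
orientation: [-3.128, -0.001, 0.43]
wrist_force: [0.3, -0.0, 0.8]
grip_width: 0.0851
```

```bash
python3 -m handwheel '[{"dp":[0.6,0.9,0],"turn":[0,0,4.8],"fingers":-1},{"dp":[0.6,0.9,0],"turn":[0,0,4.8],"fingers":-1},{"dp":[0.6,0.9,0],"turn":[0,0,4.8],"fingers":-1},{"dp":[0.6,0.9,0],"turn":[0,0,4.8],"fingers":-1},{"dp":[0.6,0.9,0],"turn":[0,0,4.8],"fingers":-1},{"dp":[0.6,0.9,0],"turn":[0,0,4.8],"fingers":-1},{"dp":[0.6,0.9,0],"turn":[0,0,4.8],"fingers":-1},{"dp":[0.6,0.8,0],"turn":[0,0,4.8],"fingers":-1}]'
```

```text
time: 1.35
eef_pos: [0.3281, -0.2063, 0.2085]
orientation: [-3.126, -0.001, 1.121]
wrist_force: [1.0, -1.0, -0.5]
grip_width: 0.085
```

```bash
python3 -m handwheel '[{"dp":[0.97,-0.12,0],"turn":[0,0,4.7],"fingers":-1},{"dp":[0.97,-0.12,0],"turn":[0,0,4.7],"fingers":-1},{"dp":[0.97,-0.12,0],"turn":[0,0,4.7],"fingers":-1},{"dp":[0.97,-0.12,0],"turn":[0,0,4.7],"fingers":-1},{"dp":[0.97,-0.12,0],"turn":[0,0,4.7],"fingers":-1},{"dp":[0.97,-0.12,0],"turn":[0,0,4.7],"fingers":-1},{"dp":[0.97,-0.12,0],"turn":[0,0,4.7],"fingers":-1},{"dp":[0.97,-0.12,0],"turn":[0,0,4.7],"fingers":-1},{"dp":[0.97,-0.12,0],"turn":[0,0,4.7],"fingers":-1},{"dp":[0,0,0],"turn":[0.25,-0.8,0],"fingers":-1}]'
```

```text
time: 2.18
eef_pos: [0.5569, -0.2256, 0.2017]
orientation: [-3.137, -0.006, 1.911]
wrist_force: [-1.1, -1.1, -1.2]
grip_width: 0.0853
```

```bash
python3 -m handwheel '[{"dp":[-0.19,-0.16,-0.7],"turn":[0,0,-1.5],"fingers":-1},{"dp":[-0.19,-0.16,-0.7],"turn":[0,0,-1.5],"fingers":-1},{"dp":[0,0,-0.7],"turn":[0,0,0],"fingers":-1},{"dp":[0,0,-0.7],"turn":[0,0,0],"fingers":-1},{"dp":[0,0,0],"turn":[0,0,0],"fingers":-1}]'
python3 - <<'E'
from h import *
for n in("top","scene"):
    im=read_camera(n); cv2.imwrite(f"pics/{n}1.png",im[:,:,::-1])
a=cv2.imread("pics/top1.png")[130:260,120:290]; b=cv2.imread("pics/scene1.png")[110:290,200:350]
cv2.imwrite("pics/d1.png",cv2.resize(a,None,fx=4.5,fy=4.5,interpolation=2)); cv2.imwrite("pics/d2.png",cv2.resize(b,None,fx=3.3,fy=3.3,interpolation=2))
s=get_state();print(s["eef_pos"],s["orientation"])
E
```

```text
time: 2.6
eef_pos: [0.546, -0.2332, 0.1277]
orientation: [-3.136, -0.007, 1.853]
wrist_force: [-1.2, 0.2, -0.6]
grip_width: 0.0854
[ 0.54798661 -0.23418528  0.13149398] [-3.14030098 -0.0034381   1.85397757]
```

View pics/d1.png

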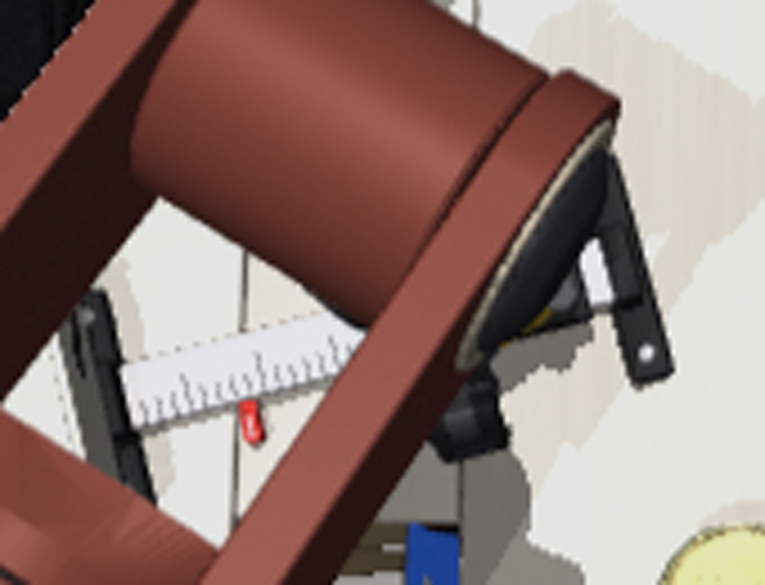

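View pics/d2.png

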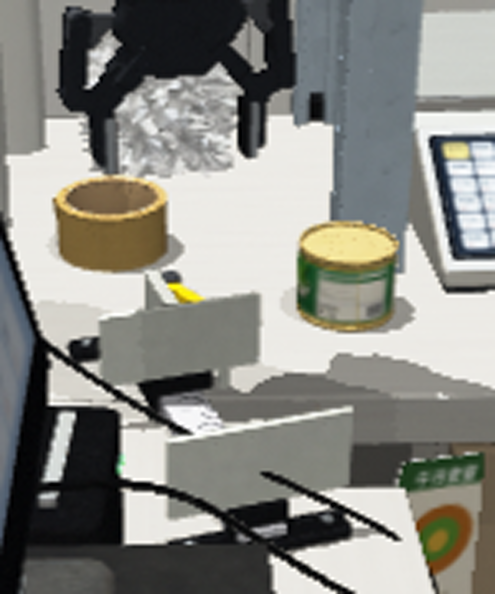

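```bash
python3 -m handwheel '[{"dp":[0,0,-0.6],"turn":[0,0,0],"fingers":-1},{"dp":[0,0,-0.6],"turn":[0,0,0],"fingers":-1},{"dp":[0,0,-0.4],"turn":[0,0,0],"fingers":-1},{"dp":[0,0,0],"turn":[0,0,0],"fingers":-1}]'
python3 - <<'E'
from h import *
for n in("scene",):
    im=read_camera(n); cv2.imwrite(f"pics/{n}2.png",im[:,:,::-1])
b=cv2.imread("pics/scene2.png")[140:260,200:330]
cv2.imwrite("pics/d3.png",cv2.resize(b,None,fx=5,fy=5,interpolation=2))
s=get_state();print(s["eef_pos"],s["orientation"])
E
```

```text
time: 3.03
eef_pos: [0.5507, -0.2359, 0.0948]
orientation: [3.136, 0.004, 1.853]
wrist_force: [-0.2, 0.6, -0.2]
grip_width: 0.0853
[ 0.55117114 -0.23618327  0.09583672] [3.13479312 0.0048878  1.85316391]
```

View pics/d3.png

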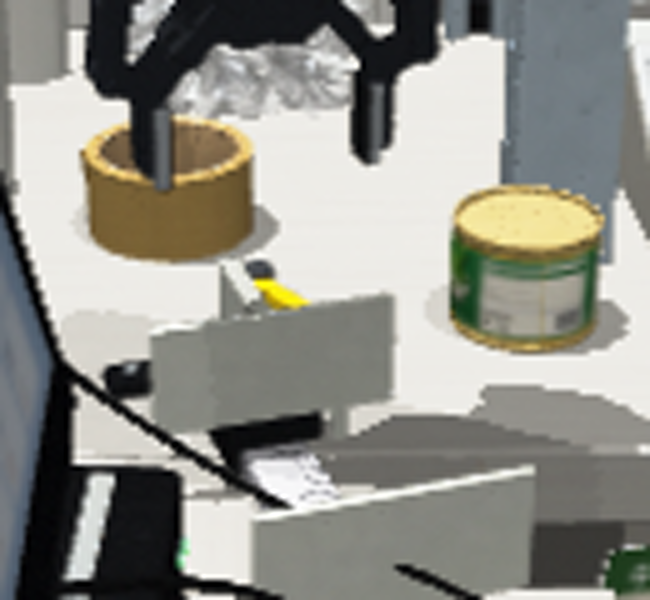

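Run:
```python
from h import *
un=lambda a:(np.array(a,float)+.5)/5-.5+[200,140]
for uv in((163,188),(378,162)):
  for z in(.105,.11): print(uv,z,ray("scene",un(uv),z).round(4))
c,s=np.cos(.287),np.sin(.287); X=np.array([c,s,0])
p=get_state()["eef_pos"]
for sg in(1,-1): 
  q=p+sg*.0425*X+[0,0,.013]; print((proj("scene",q)[0]-[200,140]+.5)*5-.5)
```

```text
(163, 188) 0.105 [ 0.5964 -0.2906  0.105 ]
(163, 188) 0.11 [ 0.5959 -0.2793  0.11  ]
(378, 162) 0.105 [ 0.4962 -0.3176  0.105 ]
(378, 162) 0.11 [ 0.497 -0.306  0.11 ]
[168.58433929 242.75820151]
[355.91411617 216.81501478]
```

Run:
```python
from h import *
for f,o,uv in((5,[200,140],(163,188)),(5,[200,140],(378,162)),(3.3,[200,110],(108,170)),(3.3,[200,110],(250,155))):
  px=(np.array(uv,float)+.5)/f-.5+o
  y=-.236+(.012 if uv[0]<200 else -.012)
  a,b=ray("scene",px,0.1),ray("scene",px,.2); print(px,(a+(b-a)*(y-a[1])/(b[1]-a[1])).round(4))
```

```text
[232.2 177.2] [ 0.5936 -0.224   0.1346]
[275.2 172. ] [ 0.5011 -0.248   0.135 ]
[232.37878788 161.16666667] [ 0.5922 -0.224   0.1709]
[275.40909091 156.62121212] [ 0.5013 -0.248   0.1706]
```

Run:
```python
from h import *
for z in(.13,.17,.2): print(z,ray("top",np.array((475,450))/4.5+[120,130],z).round(3),ray("top",np.array((435,435))/4.5+[120,130],z).round(3),ray("top",np.array((505,445))/4.5+[120,130],z).round(3))
```

```text
0.13 [ 0.48  -0.247  0.13 ] [ 0.486 -0.231  0.13 ] [ 0.483 -0.259  0.13 ]
0.17 [ 0.479 -0.25   0.17 ] [ 0.484 -0.235  0.17 ] [ 0.481 -0.261  0.17 ]
0.2 [ 0.478 -0.252  0.2  ] [ 0.483 -0.238  0.2  ] [ 0.48  -0.263  0.2  ]
```

```bash
python3 -m handwheel '[{"dp":[-0.1,0.07,0],"turn":[0,0,0],"fingers":0.53},{"dp":[0,0,0],"turn":[0,0,0],"fingers":0.53},{"dp":[0,0,0],"turn":[0,0,0],"fingers":0.53},{"dp":[0,0,0],"turn":[0,0,0],"fingers":0.53},{"dp":[0,0,0],"turn":[0,0,0],"fingers":0.53},{"dp":[0,0,0],"turn":[0,0,0],"fingers":0.53}]'
python3 - <<'E'
from h import *
for n in("scene",):
    im=read_camera(n); cv2.imwrite(f"pics/{n}3.png",im[:,:,::-1])
b=cv2.imread("pics/scene3.png")[140:260,200:330]
cv2.imwrite("pics/d4.png",cv2.resize(b,None,fx=5,fy=5,interpolation=2))
s=get_state();print(s["eef_pos"],s["orientation"],s["grip_width"])
E
```

```text
time: 3.58
eef_pos: [0.5506, -0.2354, 0.1]
orientation: [3.13, 0.01, 1.853]
wrist_force: [-0.0, -0.7, 0.4]
grip_width: 0.0201
[ 0.55067444 -0.23539077  0.10006174] [3.1302674  0.00960363 1.8532162 ] 0.020157532138584622
```

View pics/d4.png

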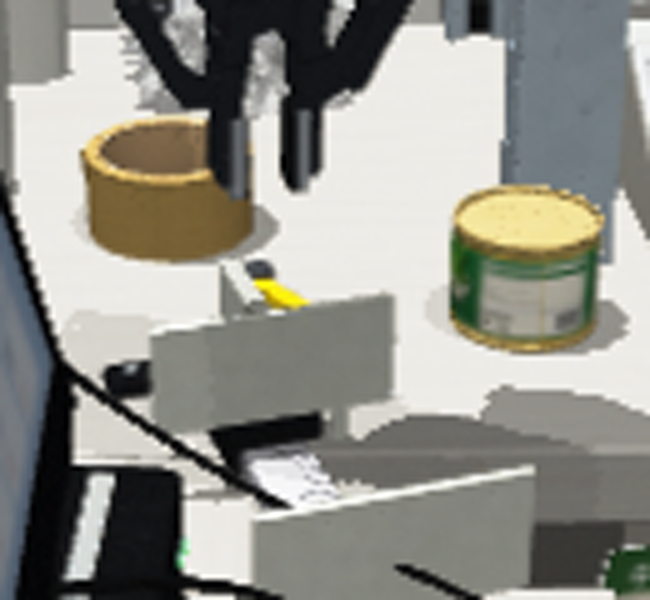

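```bash
python3 -m handwheel '[{"dp":[-0.13,0.08,-0.4],"turn":[0.34,0.79,0],"fingers":-1},{"dp":[0,0,-0.4],"turn":[0,0,0],"fingers":-1},{"dp":[0,0,-0.4],"turn":[0,0,0],"fingers":-1},{"dp":[0,0,-0.3],"turn":[0,0,0],"fingers":-1},{"dp":[0,0,0],"turn":[0,0,0],"fingers":-1},{"dp":[0,0,0],"turn":[0,0,0],"fingers":-1}]'
python3 - <<'E'
from h import *
for n in("scene",):
    im=read_camera(n); cv2.imwrite(f"pics/{n}4.png",im[:,:,::-1])
b=cv2.imread("pics/scene4.png")[140:260,200:330]
cv2.imwrite("pics/d5.png",cv2.resize(b,None,fx=5,fy=5,interpolation=2))
s=get_state();print(s["eef_pos"],s["orientation"],s["grip_width"])
E
```

```text
time: 4.13
eef_pos: [0.5461, -0.2326, 0.0571]
orientation: [-3.138, -0.003, 1.853]
wrist_force: [0.9, 0.1, -0.1]
grip_width: 0.0851
[ 0.54581053 -0.23248133  0.05688832] [-3.13799708e+00 -3.09459552e-03  1.85325107e+00] 0.08558637912838157
```

View pics/d5.png

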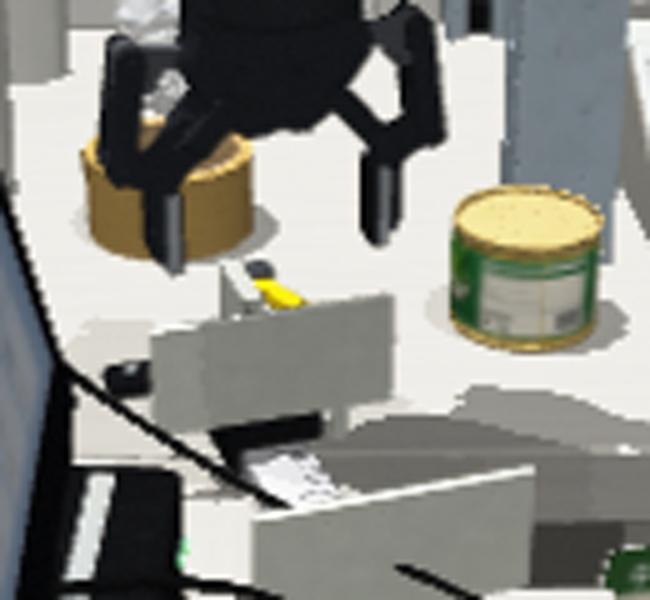

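Run:
```python
from h import *
im=read_camera("top"); cv2.imwrite(f"pics/top4.png",im[:,:,::-1])
b=cv2.imread("pics/top4.png")[150:260,150:290]
cv2.imwrite("pics/d6.png",cv2.resize(b,None,fx=5.5,fy=5.5,interpolation=2))
c=lambda a:(np.array(a,float)+.5)/5-.5+[200,140]
for uv,y in(((175,273),-.2205),((380,243),-.2445)):
  a,b=ray("scene",c(uv),0.1),ray("scene",c(uv),.2); print((a+(b-a)*(y-a[1])/(b[1]-a[1])).round(4))
```

```text
[ 0.5894 -0.2205  0.0962]
[ 0.4999 -0.2445  0.0977]
```

View pics/d6.png

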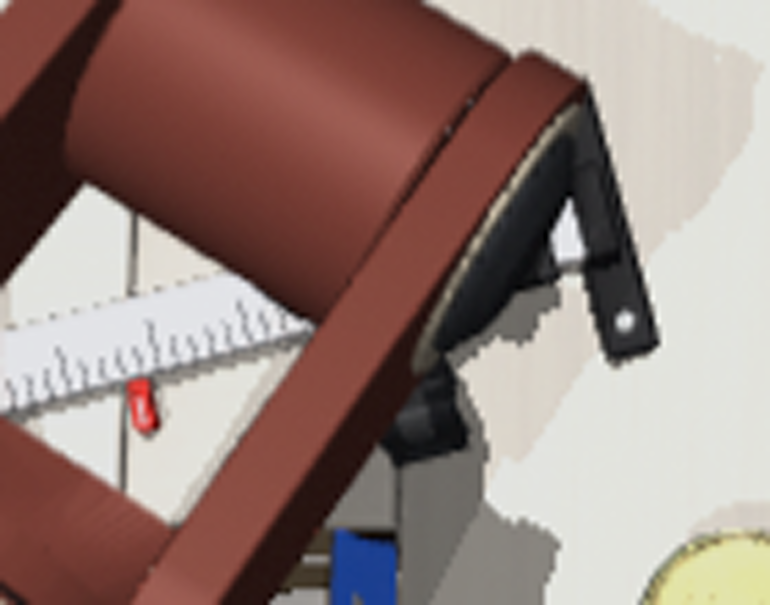

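```bash
python3 -m handwheel '[{"dp":[0.05,-0.05,-0.4],"turn":[0,0,0],"fingers":-1},{"dp":[0,0,-0.4],"turn":[0,0,0],"fingers":-1},{"dp":[0,0,-0.2],"turn":[0,0,0],"fingers":-1},{"dp":[0,0,0],"turn":[0,0,0],"fingers":-1},{"dp":[0,0,0],"turn":[0,0,0],"fingers":-1}]'
python3 - <<'E'
from h import *
for n in("scene",):
    im=read_camera(n); cv2.imwrite(f"pics/{n}5.png",im[:,:,::-1])
b=cv2.imread("pics/scene5.png")[140:260,200:330]
cv2.imwrite("pics/d7.png",cv2.resize(b,None,fx=5,fy=5,interpolation=2))
s=get_state();print(s["eef_pos"],s["orientation"],s["grip_width"])
E
```

```text
time: 4.65
eef_pos: [0.5484, -0.2346, 0.0311]
orientation: [-3.14, -0.001, 1.853]
wrist_force: [0.6, -0.8, 0.3]
grip_width: 0.0853
[ 0.54830284 -0.23455258  0.03101149] [-3.14024860e+00 -7.81683827e-04  1.85314628e+00] 0.08559352735190645
```

View pics/d7.png

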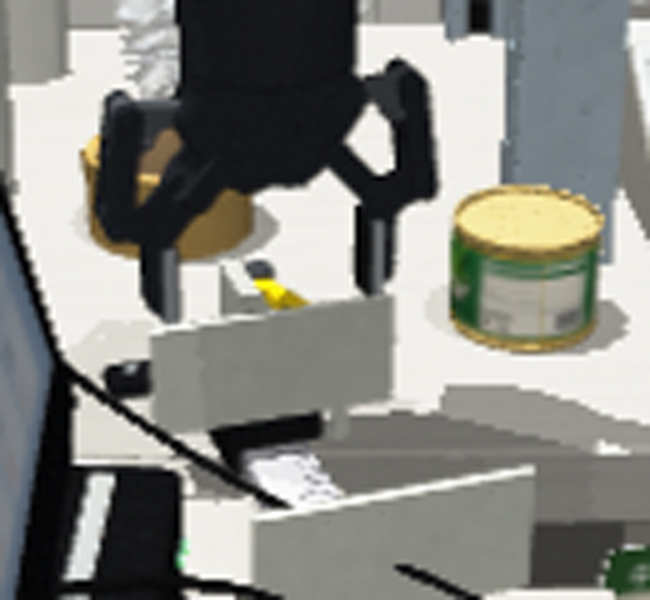

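```bash
python3 -m handwheel '[{"dp":[0,0,-0.3],"turn":[0,0,0],"fingers":-1},{"dp":[0,0,-0.3],"turn":[0,0,0],"fingers":-1},{"dp":[0,0,-0.1],"turn":[0,0,0],"fingers":-1},{"dp":[0,0,0],"turn":[0,0,0],"fingers":-1}]'
python3 -m handwheel '[{"dp":[0,0,-0.1],"turn":[0,0,0],"fingers":-1},{"dp":[0,0,-0.1],"turn":[0,0,0],"fingers":-1}]'
python3 - <<'E'
from h import *
for n in("scene",):
    im=read_camera(n); cv2.imwrite(f"pics/{n}6.png",im[:,:,::-1])
b=cv2.imread("pics/scene6.png")[140:260,200:330]
cv2.imwrite("pics/d8.png",cv2.resize(b,None,fx=5,fy=5,interpolation=2))
s=get_state();print(s["eef_pos"],s["wrist_force"])
E
```

```text
time: 5.03
eef_pos: [0.5489, -0.2349, 0.0127]
orientation: [-3.141, 0.001, 1.853]
wrist_force: [-0.8, -0.1, 0.7]
grip_width: 0.0852
time: 5.2
eef_pos: [0.5491, -0.235, 0.0075]
orientation: [3.141, 0.001, 1.853]
wrist_force: [0.3, 0.6, 0.3]
grip_width: 0.0854
[ 0.54877866 -0.2347712   0.00693225] [-0.63099543  0.26671364 -0.16905597]
```

View pics/d8.png

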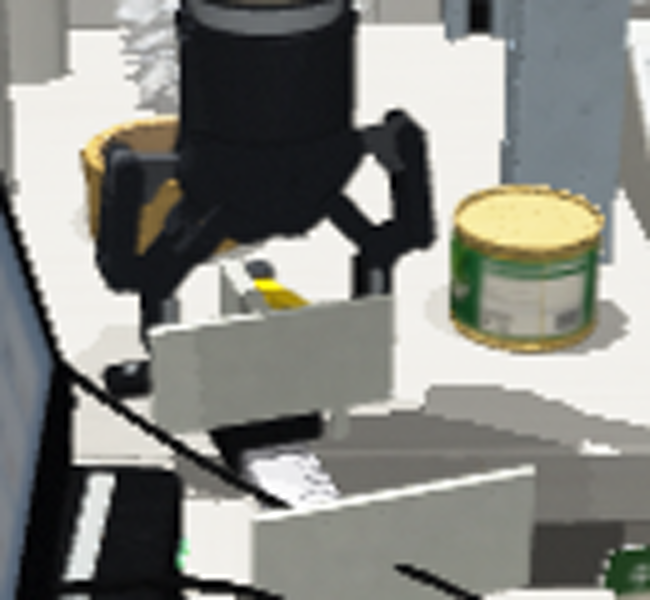

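```bash
python3 -m handwheel '[{"dp":[0,0,-0.15],"turn":[0,0,0],"fingers":-1},{"dp":[0,0,-0.15],"turn":[0,0,0],"fingers":-1},{"dp":[0,0,-0.05],"turn":[0,0,0],"fingers":-1}]'
python3 -m handwheel '[{"dp":[0,0,-0.1],"turn":[0,0,0],"fingers":-1}]'
python3 -m handwheel '[{"dp":[0,0,-0.1],"turn":[0,0,0],"fingers":-1}]'
python3 -m handwheel '[{"dp":[0,0,-0.1],"turn":[0,0,0],"fingers":-1}]'
python3 -m handwheel '[{"dp":[0,0,-0.1],"turn":[0,0,0],"fingers":-1}]'
python3 - <<'E'
from h import *
for n in("scene",):
    im=read_camera(n); cv2.imwrite(f"pics/{n}7.png",im[:,:,::-1])
b=cv2.imread("pics/scene7.png")[140:260,200:330]
cv2.imwrite("pics/d9.png",cv2.resize(b,None,fx=5,fy=5,interpolation=2))
s=get_state();print(s["eef_pos"],s["wrist_force"])
E
```

```text
time: 5.5
eef_pos: [0.5492, -0.235, -0.002]
orientation: [3.141, 0.001, 1.853]
wrist_force: [-0.7, -0.0, -0.3]
grip_width: 0.0853
time: 5.58
eef_pos: [0.5494, -0.2351, -0.0046]
orientation: [3.141, 0.001, 1.853]
wrist_force: [-0.6, -0.7, -0.9]
grip_width: 0.0858
time: 5.67
eef_pos: [0.5494, -0.2351, -0.0073]
orientation: [3.141, 0.001, 1.853]
wrist_force: [0.3, -0.4, -0.2]
grip_width: 0.0853
time: 5.75
eef_pos: [0.5495, -0.2352, -0.01]
orientation: [3.141, 0.002, 1.853]
wrist_force: [0.5, 0.3, 0.1]
grip_width: 0.0851
time: 5.83
eef_pos: [0.5495, -0.2352, -0.0128]
orientation: [3.141, 0.002, 1.853]
wrist_force: [0.7, 0.4, 0.1]
grip_width: 0.0851
[ 0.54903921 -0.23492205 -0.01343454] [-0.24626317  0.33963341 -0.95053187]
```

View pics/d9.png

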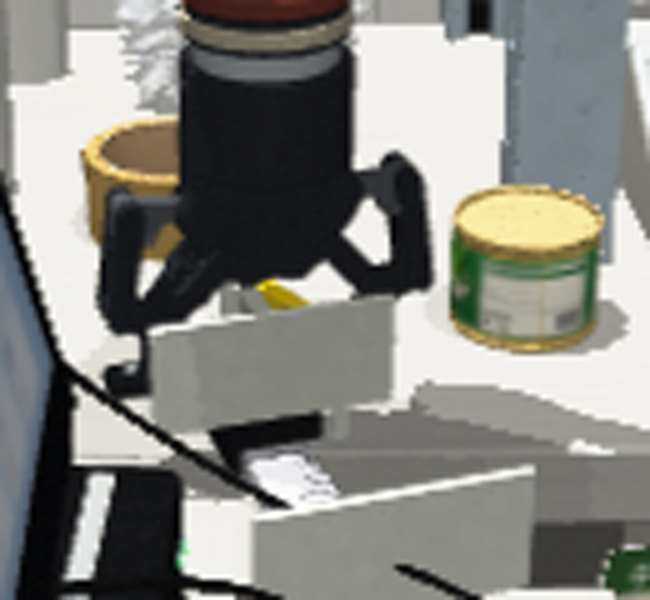

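```bash
python3 -m handwheel '[{"dp":[0,0,0.3],"turn":[0,0,0],"fingers":-1},{"dp":[0,0,0.3],"turn":[0,0,0],"fingers":-1},{"dp":[0,0,0.2],"turn":[0,0,0],"fingers":-1},{"dp":[-0.09,0.3,0],"turn":[0,0,0],"fingers":-1},{"dp":[-0.09,0.3,0],"turn":[0,0,0],"fingers":-1},{"dp":[-0.09,0.3,0],"turn":[0,0,0],"fingers":-1},{"dp":[-0.09,0.3,0],"turn":[0,0,0],"fingers":-1}]'
python3 - <<'E'
from h import *
for n in("scene",):
    im=read_camera(n); cv2.imwrite(f"pics/{n}8.png",im[:,:,::-1])
b=cv2.imread("pics/scene8.png")[140:260,200:330]
cv2.imwrite("pics/d10.png",cv2.resize(b,None,fx=5,fy=5,interpolation=2))
s=get_state();print(s["eef_pos"],s["wrist_force"])
E
```

```text
time: 6.47
eef_pos: [0.5411, -0.206, 0.0103]
orientation: [3.138, 0.008, 1.853]
wrist_force: [2.2, -3.0, -2.8]
grip_width: 0.0854
[ 0.54060525 -0.20431289  0.01010938] [ 0.57741735 -2.0425569   1.35920137]
```

View pics/d10.png

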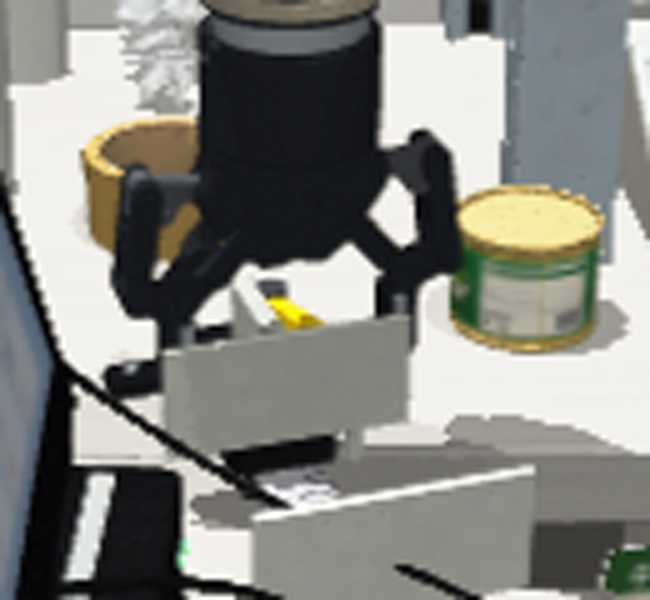

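```bash
python3 -m handwheel '[{"dp":[-0.1,0.3,0],"turn":[0,0,0],"fingers":-1},{"dp":[-0.1,0.3,0],"turn":[0,0,0],"fingers":-1},{"dp":[-0.1,0.3,0],"turn":[0,0,0],"fingers":-1},{"dp":[-0.1,0.3,0],"turn":[0,0,0],"fingers":-1},{"dp":[-0.1,0.3,0],"turn":[0,0,0],"fingers":-1}]'
python3 - <<'E'
from h import *
for n in("scene","top"):
    im=read_camera(n); cv2.imwrite(f"pics/{n}9.png",im[:,:,::-1])
b=cv2.imread("pics/scene9.png")[140:260,200:330]
cv2.imwrite("pics/d11.png",cv2.resize(b,None,fx=5,fy=5,interpolation=2))
b=cv2.imread("pics/top9.png")[165:245,140:260]
cv2.imwrite("pics/d12.png",cv2.resize(b,None,fx=6,fy=6,interpolation=2))
b=cv2.imread("pics/top0.png")[165:245,160:260]
cv2.imwrite("pics/d13.png",cv2.resize(b,None,fx=7.5,fy=7.5,interpolation=2))
s=get_state();print(s["eef_pos"],s["orientation"],s["wrist_force"])
E
```

```text
time: 6.93
eef_pos: [0.5291, -0.165, 0.0109]
orientation: [3.135, 0.011, 1.853]
wrist_force: [3.4, -3.0, -2.0]
grip_width: 0.0853
[ 0.52858557 -0.16427984  0.01081772] [3.13557622 0.00951789 1.85420924] [ 2.95502041 -2.39963689 -1.57469132]
```

View pics/d11.png

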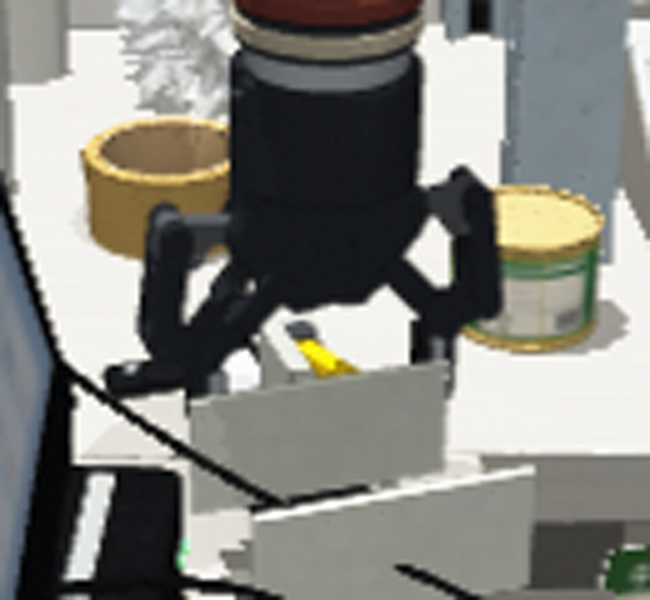

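View pics/d12.png

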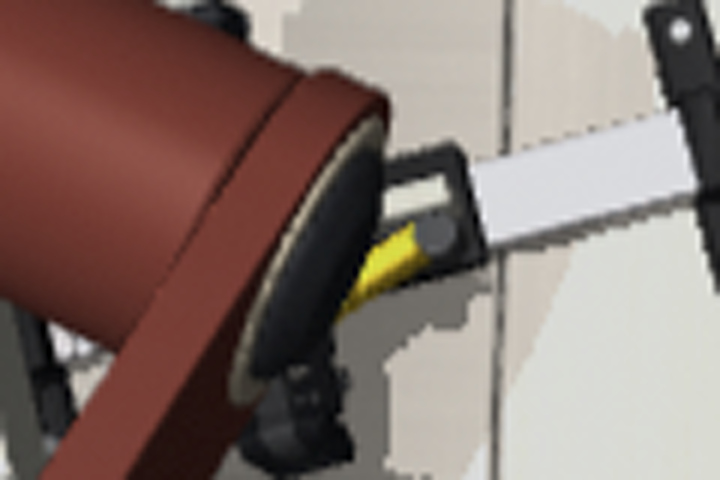

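View pics/d13.png

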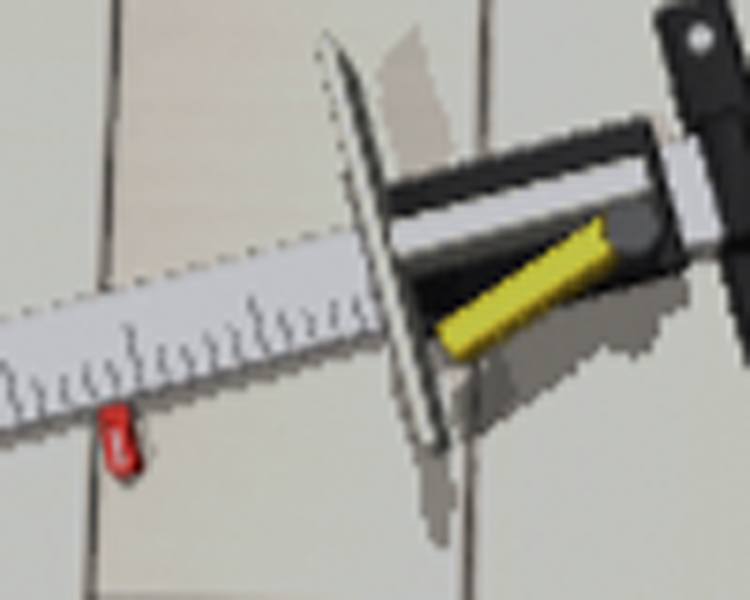

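Run:
```python
from h import *
th=.287;u=np.array([-np.sin(th),np.cos(th),0]);x=np.array([np.cos(th),np.sin(th),0])
def f(f_,o,uv,z,off=0): 
    p=ray("top",(np.array(uv,float)+.5)/f_-.5+o,z); return round((p@u-off)*1e3,1),round(p@x*1e3,1)
A=(7.5,[160,165]);B=(6,[140,165])
print("home web",f(*A,(648,175),.075,-.0725),"car",f(*A,(646,118),.031,-.077),f(*A,(688,265),.031,-.077),"pin",f(*A,(635,228),.07,-.0645),"plate",f(*A,(325,37),.083),f(*A,(433,450),.083),f(*A,(380,240),.083))
print("clip",f(*A,(120,445),.014),f(*A,(120,445),.016))
print("rail edge x",f(*A,(10,322),.016),f(*A,(340,235),.016),f(*A,(10,432),.016),f(*A,(370,332),.016))
print("now web",f(*B,(450,190),.075,-.0725),"car",f(*B,(460,145),.031,-.077),f(*B,(488,258),.031,-.077),"pin",f(*B,(437,235),.07,-.0645))
p=np.array([.5286,-.1643,.0]);print(p@u,p@x)
```

```text
home web (np.float64(-356.0), np.float64(462.9)) car (np.float64(-355.4), np.float64(484.6)) (np.float64(-355.9), np.float64(442.5)) pin (np.float64(-357.2), np.float64(451.1)) plate (np.float64(-357.1), np.float64(518.7)) (np.float64(-357.3), np.float64(408.0)) (np.float64(-357.7), np.float64(463.7))
clip (np.float64(-269.0), np.float64(437.5)) (np.float64(-269.3), np.float64(437.3))
rail edge x (np.float64(-248.0), np.float64(478.3)) (np.float64(-342.2), np.float64(477.7)) (np.float64(-240.9), np.float64(448.7)) (np.float64(-343.5), np.float64(449.3))
now web (np.float64(-292.9), np.float64(463.2)) car (np.float64(-292.6), np.float64(483.6)) (np.float64(-292.1), np.float64(443.6)) pin (np.float64(-292.8), np.float64(450.8))
-0.3072137910479476 0.46046947411304906
```

```bash
python3 -m handwheel '[{"dp":[-0.11,0.29,0],"turn":[0.4,0.4,0],"fingers":-1},{"dp":[-0.11,0.28,0],"turn":[0,0,0],"fingers":-1},{"dp":[-0.11,0.25,0],"turn":[0,0,0],"fingers":-1}]'
python3 - <<'E'
from h import *
for n in("top",):
    im=read_camera(n); cv2.imwrite(f"pics/{n}10.png",im[:,:,::-1])
b=cv2.imread("pics/top10.png")[165:245,140:260]
cv2.imwrite("pics/d14.png",cv2.resize(b,None,fx=6,fy=6,interpolation=2))
s=get_state();print(s["eef_pos"],s["orientation"],s["wrist_force"])
E
```

```text
time: 7.28
eef_pos: [0.5212, -0.1444, 0.0116]
orientation: [3.139, 0.004, 1.853]
wrist_force: [3.9, -3.0, -1.0]
grip_width: 0.0856
[ 0.52057139 -0.14321314  0.01142134] [3.13931213e+00 2.31565101e-03 1.85378563e+00] [ 2.61829271 -1.54636124  1.01164954]
```

View pics/d14.png

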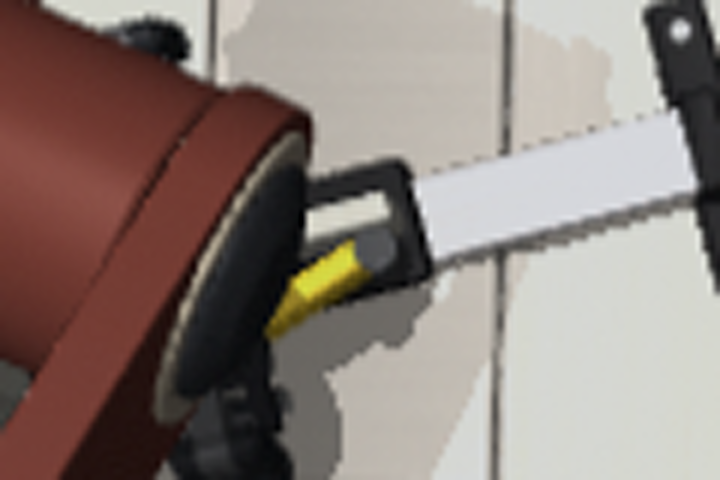

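```bash
cat >> h.py <<'E'
th=.287;u=np.array([-np.sin(th),np.cos(th),0]);x=np.array([np.cos(th),np.sin(th),0])
def f(uv,z,off=0,f_=6,o=[140,165]):
    p=ray("top",(np.array(uv,float)+.5)/f_-.5+o,z); return round(float(p@u-off)*1e3,1),round(float(p@x)*1e3,1)
def tcp():
    s=get_state();p=s["eef_pos"];print("tcp s,x,z",np.round([p@u,p@x,p[2]],4),s["orientation"].round(3),s["wrist_force"].round(1),round(s["grip_width"],4),s["time"])
E
python3 - <<'E'
from h import *
print(f((390,205),.075,-.0725),f((403,160),.031,-.077),f((434,275),.031,-.077),f((378,250),.07,-.0645)); tcp()
E
```

```text
(-272.9, 463.6) (-272.5, 483.7) (-272.9, 442.8) (-273.1, 451.1)
tcp s,x,z [-0.2847  0.4587  0.0114] [3.139e+00 2.000e-03 1.854e+00] [ 2.6 -1.5  1. ] 0.0854 7.3333
```

```bash
python3 -m handwheel '[{"dp":[-0.03,0.09,0],"turn":[0,0,0],"fingers":-1},{"dp":[0,0,0],"turn":[0,0,0],"fingers":-1},{"dp":[0,0,0],"turn":[0,0,0],"fingers":-1}]'
python3 - <<'E'
from h import *
tcp()
for n in("top",):
    im=read_camera(n); cv2.imwrite(f"pics/{n}11.png",im[:,:,::-1])
tcp()
b=cv2.imread("pics/top11.png")[165:245,140:260]
cv2.imwrite("pics/d15.png",cv2.resize(b,None,fx=6,fy=6,interpolation=2))
E
```

```text
time: 7.58
eef_pos: [0.5196, -0.1405, 0.0116]
orientation: [3.139, 0.003, 1.854]
wrist_force: [4.3, -3.6, -2.4]
grip_width: 0.0852
tcp s,x,z [-0.2819  0.4586  0.0116] [3.139e+00 3.000e-03 1.854e+00] [ 4.3 -3.6 -2.4] 0.0852 7.5833
tcp s,x,z [-0.2819  0.4586  0.0116] [3.139e+00 3.000e-03 1.854e+00] [ 2.6 -2.3 -1.3] 0.0854 7.6333
```

View pics/d15.png

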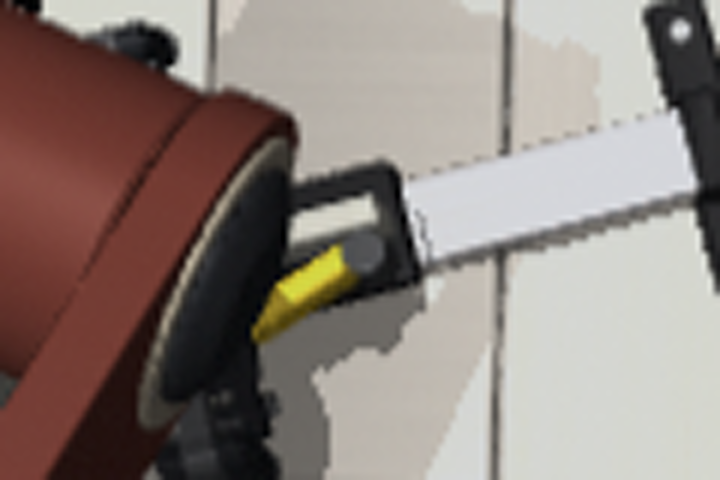

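Run:
```python
from h import *
print(f((378,208),.075,-.0725),f((390,163),.031,-.077),f((422,279),.031,-.077),f((365,252),.07,-.0645))
```

```text
(-268.9, 463.7) (-268.0, 483.9) (-268.7, 442.6) (-268.8, 451.6)
```

```bash
python3 -m handwheel '[{"dp":[0,0,0],"turn":[0,0,0],"fingers":-1},{"dp":[0,0,0],"turn":[0,0,0],"fingers":-1},{"dp":[0,0,0],"turn":[0,0,0],"fingers":-1},{"dp":[0,0,0],"turn":[0,0,0],"fingers":-1},{"dp":[0,0,0],"turn":[0,0,0],"fingers":-1}]' 40; python3 -c "
from h import *
tcp()"
```

```text
time: 8.05
eef_pos: [0.5198, -0.141, 0.0116]
orientation: [3.139, 0.002, 1.853]
wrist_force: [3.3, -3.3, -0.7]
grip_width: 0.0855
tcp s,x,z [-0.2824  0.4586  0.0116] [3.139e+00 2.000e-03 1.853e+00] [ 3.3 -3.3 -0.7] 0.0855 8.05
```

```bash
python3 -m handwheel '[{"dp":[-0.01,0.03,0],"turn":[0,0,0],"fingers":0.2},{"dp":[0,0,0],"turn":[0,0,0],"fingers":0.4},{"dp":[0,0,0],"turn":[0,0,0],"fingers":0.6},{"dp":[0,0,0],"turn":[0,0,0],"fingers":0.8},{"dp":[0,0,0],"turn":[0,0,0],"fingers":1},{"dp":[0,0,0],"turn":[0,0,0],"fingers":1}]' 40
python3 - <<'E'
from h import *
tcp()
for n in("top","scene"):
    im=read_camera(n); cv2.imwrite(f"pics/{n}12.png",im[:,:,::-1])
tcp()
b=cv2.imread("pics/top12.png")[165:245,140:260]
cv2.imwrite("pics/d16.png",cv2.resize(b,None,fx=6,fy=6,interpolation=2))
b=cv2.imread("pics/scene12.png")[150:270,200:330]
cv2.imwrite("pics/d17.png",cv2.resize(b,None,fx=5,fy=5,interpolation=2))
E
```

```text
time: 8.55
eef_pos: [0.5223, -0.1419, 0.0156]
orientation: [3.135, 0.006, 1.853]
wrist_force: [14.6, -0.5, -10.3]
grip_width: 0.0184
tcp s,x,z [-0.2839  0.4607  0.0156] [3.135 0.006 1.853] [ 14.6  -0.5 -10.3] 0.0184 8.55
tcp s,x,z [-0.2839  0.4607  0.0155] [3.136 0.006 1.853] [10.5 -0.5 -4.2] 0.0185 8.65
```

View pics/d16.png

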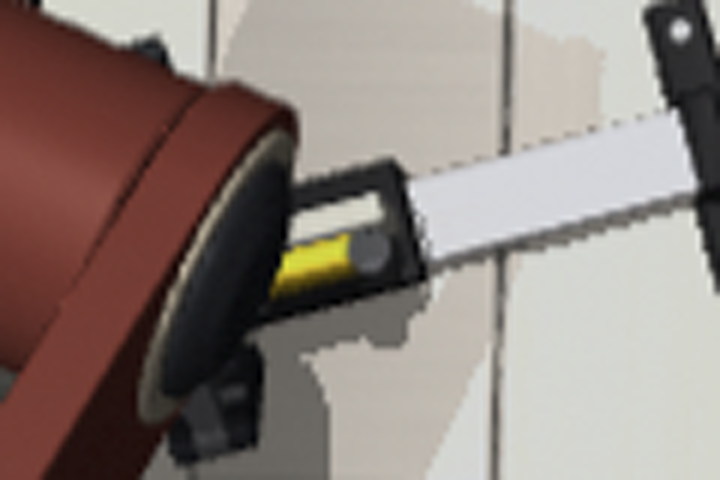

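View pics/d17.png

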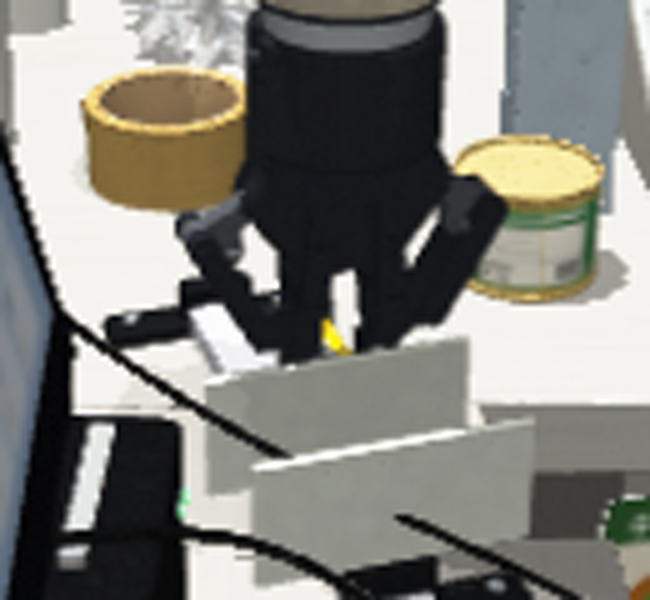

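```bash
python3 - <<'E'
from h import *
print(f((381,208),.075,-.0725),f((395,162),.031,-.077),f((427,278),.031,-.077),f((371,252),.07,-.0645))
E
python3 -m handwheel '[{"dp":[0,0.0,0],"turn":[0,0,0],"fingers":1},{"dp":[0,0,0],"turn":[0,0,0],"fingers":1}]' 40; python3 -c "
from h import *
tcp()"
```

```text
(-269.9, 463.4) (-269.7, 483.8) (-270.4, 442.5) (-270.7, 451.0)
time: 8.82
eef_pos: [0.5223, -0.1416, 0.0155]
orientation: [3.137, 0.006, 1.853]
wrist_force: [3.5, -2.9, 0.7]
grip_width: 0.0182
tcp s,x,z [-0.2837  0.4608  0.0155] [3.137 0.006 1.853] [ 3.5 -2.9  0.7] 0.0182 8.8167
```

```bash
python3 -m handwheel '[{"dp":[-0.02,0.06,0],"turn":[0,0,0],"fingers":1},{"dp":[0,0,0],"turn":[0,0,0],"fingers":1},{"dp":[0,0,0],"turn":[0,0,0],"fingers":1},{"dp":[0,0,0],"turn":[0,0,0],"fingers":1},{"dp":[0,0,0],"turn":[0,0,0],"fingers":1},{"dp":[0,0,0],"turn":[0,0,0],"fingers":1}]' 40
python3 - <<'E'
from h import *
tcp()
for n in("top",):
    im=read_camera(n); cv2.imwrite(f"pics/{n}13.png",im[:,:,::-1])
tcp()
b=cv2.imread("pics/top13.png")[165:245,140:260]
cv2.imwrite("pics/d18.png",cv2.resize(b,None,fx=6,fy=6,interpolation=2))
E
```

```text
time: 9.32
eef_pos: [0.5218, -0.1401, 0.0155]
orientation: [3.137, 0.006, 1.853]
wrist_force: [4.5, -2.5, 0.8]
grip_width: 0.0185
tcp s,x,z [-0.282   0.4608  0.0155] [3.137 0.006 1.853] [ 4.5 -2.5  0.8] 0.0185 9.3167
tcp s,x,z [-0.282   0.4608  0.0155] [3.137 0.005 1.853] [ 4.8 -3.4  0.5] 0.0181 9.3667
```

View pics/d18.png

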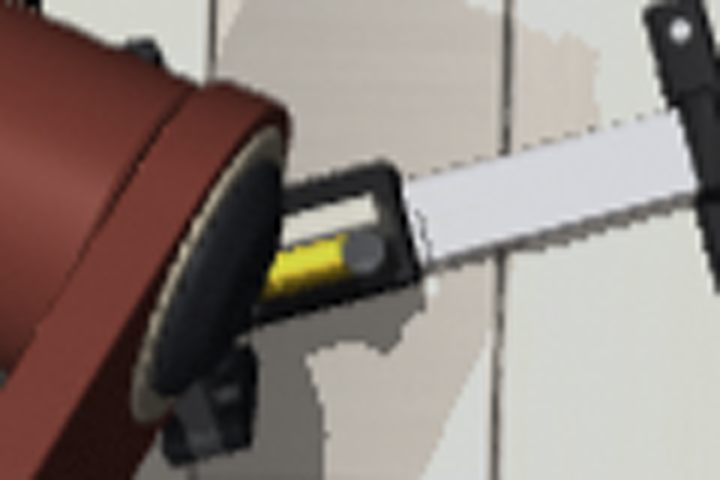

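```bash
python3 -c "
from workcell import *
print(sign_off())"
```

```text
the job is handed in; nothing more can be done
None
```

I drew the leg out about 87 mm to the red mark with the lever open and held it there about 0.5 s. I then closed the lever with a 40 N grip, nudged the leg 1.7 mm to re-centre it, and handed in at 9.4 s while still gripping. The hand-in gave no verdict.

**Position:** the last top picture puts the leg within about 1 mm of the mark. I read this from the back of the carriage, because the arm hid the plate and pointer from the top camera. I did not see the pointer over the clip itself.

**Lever:** it lies parallel to the web in that picture.

**Grip:** the opening was steady at 18.2–18.5 mm, against the 20 mm expected for web and lever together. That fits both being held, but I had no direct reading of the force on each finger.

**A check that disagreed:** the fingertips stood about 25 mm higher than the reported tool position implies. I saw this in the scene camera. Lowering the open fingers to the height where the reported position put them on the worktop met nothing, which confirmed it. I set the grip height from the pictures instead.

**Small shift:** closing the fingers moved the tool about 4 mm up and 2 mm sideways. The leg slipped back about 1.5 mm, and the nudge corrected that.

**Bystanders:** I never touched the tin, the tape roll or the label roll, and the tin and tape roll looked unmoved in the last scene picture. The label roll was outside the later crops I looked at.

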